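# Spin-test the fans of a rack fan tray and pull the one that binds

## Task

Feel each of the three fans in the fan tray for a binding bearing: with a light fingertip on a blade, turn each impeller, and call it free-running if it goes round easily for at least an eighth of a turn, binding if it resists; never force an impeller, the blades crack under about 12 N. Lift a fan that binds out of the tray by its green handle, set it down gently, flat inside the square red reject tray beside the fan tray, and let go; leave the free-running fans seated in the fan tray, and do not disturb the other things on the bench.

Things in the scene. Friction and masses are not known exactly. Their poses are not given: they have to be found in the camera images.
- tray: grey sheet-metal 19 inch fan tray lying on the bench, fixed: 140 mm in x, 414 mm in y, walls 30 mm high; its front panel at x = -72 mm is 482 mm long and 44 mm high. Origin: centre of its underside, floor 3 mm above. Three wells, centres at y = -136, 0 and +136 mm, one fan in each, the fans' axes parallel to the tray's.
- fan_a: fan a: black module, frame 130 x 130 mm, 32 mm high, about 330 g, looks like the other two; which bind cannot be seen and the order in the wells changes. Origin: centre of its underside, z up. Stands loose in a tray well, 2 mm play all round, underside on the tray floor; 35 mm of lift frees it. Green handle on its +x side (see grip). Blade tops 48 mm above its underside.
- fan_b: fan b: black module, frame 130 x 130 mm, 32 mm high, about 330 g, looks like the other two; which bind cannot be seen and the order in the wells changes. Origin: centre of its underside, z up. Stands loose in a tray well, 2 mm play all round, underside on the tray floor; 35 mm of lift frees it. Green handle on its +x side (see grip). Blade tops 48 mm above its underside.
- fan_c: fan c: black module, frame 130 x 130 mm, 32 mm high, about 330 g, looks like the other two; which bind cannot be seen and the order in the wells changes. Origin: centre of its underside, z up. Stands loose in a tray well, 2 mm play all round, underside on the tray floor; 35 mm of lift frees it. Green handle on its +x side (see grip). Blade tops 48 mm above its underside.
- impeller_a: grey impeller of fan a, turns either way without stops about its z, the fan's axis; origin on it, 10 mm above the fan's underside. Hub 41 mm across, 39 mm high. Five blades 72 degrees apart reach to radius 54 mm, the first along x (white dot). Blades stand 16 mm proud of the frame: closed fingertips fit into the gap between two blades, 36 mm wide at radius 45 mm, to push one sideways.
- impeller_b: grey impeller of fan b, turns either way without stops about its z, the fan's axis; origin on it, 10 mm above the fan's underside. Hub 41 mm across, 39 mm high. Five blades 72 degrees apart reach to radius 54 mm, the first along x (white dot). Blades stand 16 mm proud of the frame: closed fingertips fit into the gap between two blades, 36 mm wide at radius 45 mm, to push one sideways.
- impeller_c: grey impeller of fan c, turns either way without stops about its z, the fan's axis; origin on it, 10 mm above the fan's underside. Hub 41 mm across, 39 mm high. Five blades 72 degrees apart reach to radius 54 mm, the first along x (white dot). Blades stand 16 mm proud of the frame: closed fingertips fit into the gap between two blades, 36 mm wide at radius 45 mm, to push one sideways.
- grip_a (a point): middle of the green pull handle of fan a, at x = 60, y = 0, z = 73 mm of the fan: a level bar 10 mm thick in the fan's x, 76 mm long in y, 14 mm high, on two 10 mm square posts at y = -33 and +33 mm, open below between them.
- grip_b (a point): middle of the green pull handle of fan b, at x = 60, y = 0, z = 73 mm of the fan: a level bar 10 mm thick in the fan's x, 76 mm long in y, 14 mm high, on two 10 mm square posts at y = -33 and +33 mm, open below between them.
- grip_c (a point): middle of the green pull handle of fan c, at x = 60, y = 0, z = 73 mm of the fan: a level bar 10 mm thick in the fan's x, 76 mm long in y, 14 mm high, on two 10 mm square posts at y = -33 and +33 mm, open below between them.
- tip_a (a point): point on the first blade of impeller a, 50 mm from the axis, mid height. Blades: 3 mm thick, 28 mm wide, pitched 50 degrees, spanning 10 mm to each side of the centre line and 11 mm up and down, upper edge on the clockwise side seen from above. A free impeller gives way to well under 1 N at the blade; a binding one resists more than the 12 N a blade can bear.
- tip_b (a point): point on the first blade of impeller b, 50 mm from the axis, mid height. Blades: 3 mm thick, 28 mm wide, pitched 50 degrees, spanning 10 mm to each side of the centre line and 11 mm up and down, upper edge on the clockwise side seen from above. A free impeller gives way to well under 1 N at the blade; a binding one resists more than the 12 N a blade can bear.
- tip_c (a point): point on the first blade of impeller c, 50 mm from the axis, mid height. Blades: 3 mm thick, 28 mm wide, pitched 50 degrees, spanning 10 mm to each side of the centre line and 11 mm up and down, upper edge on the clockwise side seen from above. A free impeller gives way to well under 1 N at the blade; a binding one resists more than the 12 N a blade can bear.
- bin: red plastic reject tray, fixed, open on top: 180 x 180 mm outside, 50 mm high, walls and floor 5 mm thick, 170 x 170 mm inside. Origin: centre of its underside, sides along its x and y axes.
- lamp_1: green and black miner's cap lamp, 72 mm across, 55 mm high, lens up; bystander, origin at the underside (its centre, about), to be left alone
- lamp_2: green and black miner's cap lamp, 72 mm across, 55 mm high, lens up; bystander, origin at the underside (its centre, about), to be left alone
- housing: green lamp battery housing, 85 x 125 x 45 mm; bystander, origin at the underside (its centre, about), to be left alone
- driver: grey electric screwdriver lying down, 220 mm long, 40 mm high, long axis x, bit to +x; bystander, origin at the underside (its centre, about), to be left alone
- screwdriver: small screwdriver with red handle, 180 mm, lying along its x axis; bystander, origin at the underside (its centre, about), to be left alone
- jar: clear jar with blue cap, 56 mm across, 60 mm high; bystander, origin at the underside (its centre, about), to be left alone
- spool: metal solder spool, 60 mm across, 42 mm high; bystander, origin at the underside (its centre, about), to be left alone
- meter: yellow multimeter lying flat, 180 x 85 x 36 mm; bystander, origin at the underside (its centre, about), to be left alone

How it is judged:
On the way:
1. the impeller of the binding fan is felt: pushed by the fingers with more than 0.5 N while the fan still stands in its well (contact force between the fingers and impeller_b above 0.5 N and distance of fan_b from where it was at the start of the episode below 0.012 m), for 0.1 s.
At the end, for the whole second after the job is handed in: Binding fan flat (tilt < 0.1 rad), at rest on the reject tray's floor, centre within 30 mm of the tray's in x and y. Both free impellers turned: first blade's tip point over 37 mm from its start. Their fans within 12 mm of the start, tilt < 0.05 rad (x of fan_b in the frame of bin between -0.03 and 0.03 m and y of fan_b in the frame of bin between -0.03 and 0.03 m and z of fan_b in the frame of bin below 0.012 m and angle between fan_b's own z axis and vertical below 0.1 rad and linear speed of fan_b below 0.02 m/s and distance of each of tip_a, tip_c from where it was at the start of the episode above 0.037 m and distance of each of fan_a, fan_c from where it was at the start of the episode below 0.012 m and angle between each of fan_a, fan_c's own z axis and vertical below 0.05 rad); the robot touches nothing.
It fails at once if an impeller is pushed by the fingers or arm with more than 12 N (contact force between any of the fingers, the arm and impeller_a above 12 N or contact force between any of the fingers, the arm and impeller_b above 12 N or contact force between any of the fingers, the arm and impeller_c above 12 N).
It fails at once if a free-running fan is moved out of its well (more than 15 mm) (distance of any of fan_a, fan_c from where it was at the start of the episode above 0.015 m).
It fails at once if the fan is dropped or slammed into the reject tray (contact force over 45 N) (contact force between fan_b and bin above 45 N).
It fails at once if a bystander is moved by more than 30 mm (distance of any of lamp_1, lamp_2, housing, driver, screwdriver, jar, spool, meter from where it was at the start of the episode above 0.03 m).
It also fails if it takes over 66 s, if anything falls off the work surface, if the arm or the gripper's body presses on something with over 40 N, if the wrist force passes 120 N, or if a joint passes its speed limit or range.

## Robot

A 6-joint arm with a two-finger parallel gripper is mounted at the origin on the work surface. World frame = base frame: x ahead of the robot, y to its left, z up, the work surface at z = 0. Lengths are in m, angles in rad, forces in N, time in s.
With the tool pointing down it reaches from about 0.325 to 0.775 m from the base axis. Payload 5.5 kg.
Tool frame: the origin (TCP) lies between the finger pads; the fingertips stand 17 mm ahead of it and the grasp point (between the pads) lies 2 mm behind it; z points along the fingers, y is the line along which they close (so a half turn about z gives the same grasp; the last joint's range is limited). The gripper opens to 88 mm and grips with 3 to 60 N. Pads are 20 mm wide; open, the fingers measure 115 mm over their backs; the gripper's body (75 mm by 178 mm) begins 61 mm behind the grasp point.
Start: joints at [-1.238, 0.091, 1.231, -0, 1.82, -0.057], TCP at [0.228, -0.555, 0.24] pointing down, gripper open.
Joint ranges: [-2.87, 2.87], [-0.86, 2.18], [0.17, 2.46], [-1.51, 4.65], [0.06, 2.69], [-2.65, 2.65]. Speed limits (rad/s): [2.57, 2.57, 3.01, 3.14, 3.14, 3.14].

## Interface

Orientations are given as a unit quaternion [w, x, y, z].
In Python, from cell import manip gives the robot as it stands. The module is installed in compiled form; this text tells all that it offers.
- The arm moves only by the tool send_rows, never from a script. Its argument "commands" is a list of rows, each a list of 3 entries, a list of its own where there are three numbers: the closure, from -1 (fully open) to 1 (shut), then the shift along the tool's x, y, z in a scale on which 1.0 is 100 cm, then the turn, a rotation vector about the tool's x, y, z in a scale on which 1.0 is 360 degrees. In form: [[grip, [tx, ty, tz], [wx, wy, wz]], ...]. A call has 1 to 12 rows; each row is the pose to reach, as a shift and turn from the pose commanded when the call began, along the tool's axes at that moment; what a row does not reach only later rows make up. A row lasts 1/12 s, in which the tool goes at most 41.7 mm and 7.16 degrees, less where a joint would pass 70% of its speed; a pose out of reach is approached as far as the arm can. A shift or turn number past 1, either way, is cut back to 1. A call with a gripper value outside its range is refused whole. The fingers move at their own pace and stop on an object; the grip force is fixed at half the most. Time passes only in rows, so rows that repeat a pose let the fingers close. It gives the time, the measured TCP pose, the force, the opening and the grip force at its end, in the units of the state.
- manip.get_state(): the state, without advancing time (a new reading comes with each control period).
- manip.capture(name): name is "side" or "top"; returns (picture, depth): 384x512x3 uint8, red, green, blue; 384x512 float32, m along the optical axis (not along the pixel's ray), 0 where there is no reading.
- manip.calibration(name): a dict with "camera_matrix" (3x3 intrinsics, pixels), "extrinsics" (4x4, takes a point from world to camera coordinates). Camera axes: x right, y down, z forward; pixel columns grow to the right and rows downward; lengths in m; the calibration is good to about 2 mm. A picture is of the moment at which its call begins. calibration takes no time and is no camera call.
- manip.close_job(): hands the job in; it is judged then, once.
Trained networks look in the newest picture that a camera, given by its name, has taken for a name from the list of things; names that differ only in an ending like _2 or _b are one class to them, and where a whole thing is asked for, a point or a joint stands for the part that bears it (a point fixed in the world has none). Each returns a list of dicts, best first, with "confidence" (0 to 1); they miss things now and then, are a little off and sometimes report something else, mostly with a low value. They report only what shows in the picture. A call takes as long as a camera call.
- manip.masks_of(label, camera): "mask" (384x512 bool, what is visible of it) and "extent" ([left, top, width, height] in pixels, round what is visible of it).
The state is a dict: "clock": time; "qpos": joint angles; "joint_vel": joint speeds; "joint_efforts": joint torques, N m; "tcp_pos": TCP position; "ee_rot": TCP orientation; "ft_force": force on the tool from outside, world axes, zero at the start; "torque": the same for the moment, N m; "finger_gap": finger opening in m; "grip_force": force on a finger pad.
Only numpy, scipy, OpenCV 4.12 (cv2) and the standard library are available. Lean on these libraries where they do the work, as an engineer would, in place of code of your own. Each camera call takes 0.05 s, during which the arm holds its last target. There are 200 camera calls.

## Working session

There is one attempt and no reset: what is moved stays moved. The work goes in short steps, Python scripts to look and compute and a tool call to move; the robot and the scene stay as the last step left them, time stands still between calls to the robot, and variables do not carry over. Pictures are saved under pics/ and viewed, at most 10 in all, crops included, and the job is handed in when it is done.

Besides the shell and the picture viewer there is one more tool, called after ">>>" in YAML: its name, and indented under it one key for each argument. send_rows: Moves the arm, as the interface text tells. Its arguments: {"type":"object","properties":{"commands":{"type":"array","items":{"type":"array"}}},"required":["commands"]}

```bash
mkdir -p pics; cat > h.py <<'E'
from cell import manip
import numpy as np, cv2
def world(cam,depth):
    c=manip.calibration(cam);K=np.array(c["camera_matrix"]);T=np.linalg.inv(np.array(c["extrinsics"]))
    v,u=np.mgrid[:384,:512]
    P=np.stack([(u-K[0,2])/K[0,0]*depth,(v-K[1,2])/K[1,1]*depth,depth],-1)
    W=P@T[:3,:3].T+T[:3,3]; W[depth==0]=np.nan
    return W
E
python3 - <<'E'
from h import *
s=manip.get_state();print(s)
for c in("top","side"):
    im,d=manip.capture(c);cv2.imwrite(f"pics/{c}0.png",cv2.resize(im[:,:,::-1],(768,576)));np.save(f"{c}0.npy",d)
    W=world(c,d)
    print(c,np.array(manip.calibration(c)["extrinsics"]).round(3).tolist())
    for l in("tray","fan_a","impeller_a","grip_a","tip_a","bin"):
        for m in manip.masks_of(l,c):
            p=W[m["mask"]];p=p[~np.isnan(p[:,0])]
            print(c,l,round(m["confidence"],2),m["extent"],np.median(p,0).round(3) if len(p) else None, p.min(0).round(3) if len(p) else None,p.max(0).round(3) if len(p) else None)
E
```

```text
{'clock': 0.0, 'qpos': array([-1.23770591e+00,  9.19141694e-02,  1.23187296e+00,  1.52310317e-05,
        1.81980185e+00, -5.67272829e-02]), 'joint_vel': array([-6.66107714e-04, -1.42263762e-03, -3.32562829e-04,  7.07230846e-04,
        5.21876047e-05,  1.81056916e-03]), 'joint_efforts': array([ 3.79872599e-04, -4.46441281e+01, -4.06449795e+01,  6.98901387e-02,
        2.94030458e-02, -1.53593082e-04]), 'tcp_pos': array([ 0.22791492, -0.55474718,  0.23848103]), 'ee_rot': array([-9.89666808e-04,  9.81064476e-01,  1.93678851e-01, -1.30177257e-04]), 'ft_force': array([-0.46046467,  0.09721618,  0.56473076]), 'torque': array([0.01704031, 0.00571538, 0.01748479]), 'grip_force': 0.0, 'finger_gap': 0.08796964252714254}
top [[0.007, -1.0, 0.012, -0.029], [-0.996, -0.008, -0.091, 0.536], [0.091, -0.011, -0.996, 1.445], [0.0, 0.0, 0.0, 1.0]]
top tray 0.66 [226.0, 168.5, 122.3, 56.5] [ 0.549 -0.109  0.005] [ 0.454 -0.313 -0.005] [0.647 0.101 0.059]
top tray 0.65 [235.0, 168.3, 30.5, 33.9] [0.587 0.018 0.045] [ 0.54  -0.031 -0.   ] [0.637 0.065 0.06 ]
top fan_a 0.65 [305.6, 183.4, 42.3, 39.5] [ 
[... 2682 characters left out ...]
.035] [ 0.458 -0.359 -0.003] [ 0.606 -0.168  0.085]
side tip_a 0.73 [245.0, 149.8, 21.2, 22.1] [ 0.542 -0.236  0.044] [ 0.51  -0.3    0.003] [ 0.579 -0.189  0.057]
side tip_a 0.72 [232.2, 171.3, 22.0, 26.4] [ 0.569 -0.107  0.043] [ 0.525 -0.179 -0.001] [ 0.615 -0.061  0.056]
side tip_a 0.63 [214.7, 198.9, 24.9, 26.5] [0.597 0.028 0.042] [ 0.549 -0.048 -0.002] [0.641 0.076 0.056]
side tip_a 0.52 [207.0, 193.4, 48.2, 41.4] [0.594 0.025 0.034] [ 0.513 -0.061 -0.005] [0.666 0.099 0.088]
side bin 0.96 [218.6, 264.5, 68.4, 64.3] [0.482 0.298 0.006] [ 0.379  0.201 -0.003] [0.584 0.404 0.055]
side bin 0.3 [218.6, 165.4, 49.7, 37.2] [ 0.569 -0.107  0.034] [ 0.484 -0.233 -0.004] [ 0.647 -0.03   0.086]
```

View crop.

```bash
python3 - <<'E'
from h import *
im=cv2.imread("pics/top0.png")
im=cv2.resize(im,(512,384),interpolation=cv2.INTER_AREA)
cv2.imwrite("pics/top0c.png",cv2.resize(im[100:292,110:360],(800,600),interpolation=cv2.INTER_CUBIC))
E
```

```text
(no output)
```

View pics/top0.png

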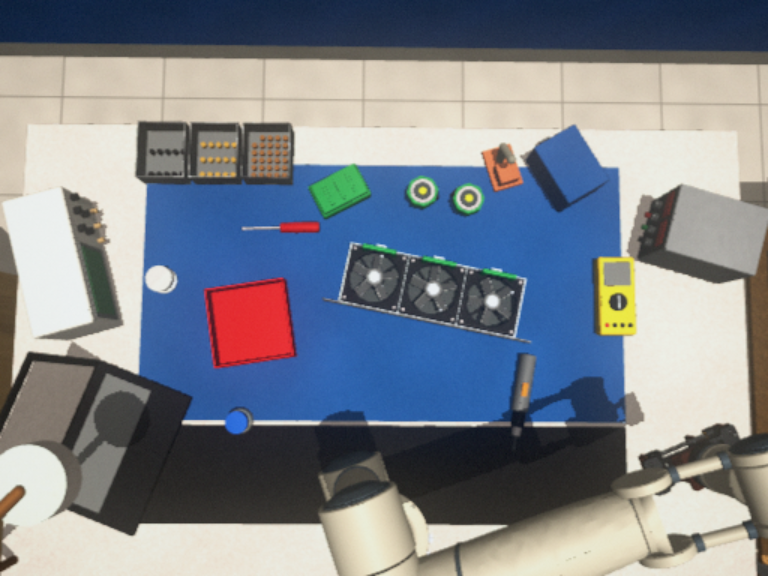

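View pics/top0c.png

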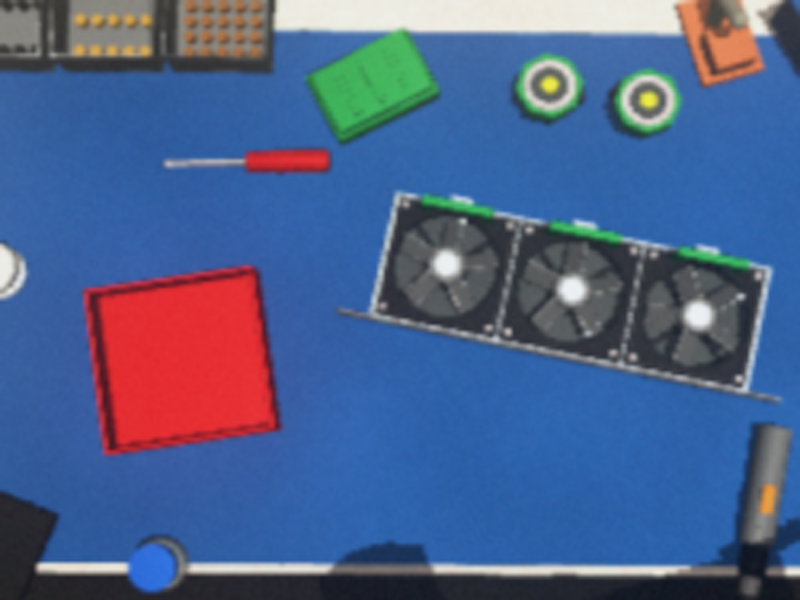

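```bash
cat > m.py <<'E'
from h import *
def fit(dt,ds):
    Ws=[world("top",dt).reshape(-1,3),world("side",ds).reshape(-1,3)]
    out=[]
    for n,W in zip(("top","side"),Ws):
        W=W[~np.isnan(W[:,0])]
        R=W[(W[:,0]>.42)&(W[:,0]<.70)&(W[:,1]>-.36)&(W[:,1]<.13)]
        h=R[(R[:,2]>.07)&(R[:,2]<.1)]
        c=np.float32(h[:,:2]);_,lab,cen=cv2.kmeans(c,3,None,(3,50,1e-5),5,cv2.KMEANS_PP_CENTERS)
        cen=cen[np.argsort(cen[:,1])]
        print(n,"handles",cen.round(4).tolist(),len(h),"z",np.percentile(h[:,2],[5,50,95]).round(4))
    return Ws
if __name__=="__main__":
    Ws=fit(np.load("top0.npy"),np.load("side0.npy"))
    for n,W in zip(("top","side"),Ws):
        B=W[(W[:,0]>.36)&(W[:,0]<.62)&(W[:,1]>.18)&(W[:,1]<.42)&(W[:,2]>.035)&(W[:,2]<.07)]
        r=cv2.minAreaRect(np.float32(B[:,:2]*1000));print(n,"bin",r,len(B))
        R=W[(W[:,0]>.42)&(W[:,0]<.70)&(W[:,1]>-.36)&(W[:,1]<.13)]
        F=R[(R[:,2]>.022)&(R[:,2]<.1)]; r=cv2.minAreaRect(np.float32(F[:,:2]*1000));print(n,"tray+panel",r)
        # frame-only : fans' frame tops 35mm
        F=R[(R[:,2]>.031)&(R[:,2]<.039)];print(n,len(F),F.mean(0))
    # hub: bright spot in top
E
python3 m.py
```

```text
top handles [[0.5924999713897705, -0.2596000134944916], [0.6190999746322632, -0.12690000236034393], [0.645799994468689, 0.006899999920278788]] 239 z [0.0749 0.0822 0.087 ]
side handles [[0.59170001745224, -0.2506999969482422], [0.6182000041007996, -0.11699999868869781], [0.6445000171661377, 0.013299999758601189]] 200 z [0.0714 0.081  0.085 ]
top bin ((482.4768371582031, 297.8973388671875), (180.22250366210938, 181.25323486328125), 9.205376625061035) 421
top tray+panel ((563.43603515625, -118.5277099609375), (473.5310974121094, 153.8201141357422), 78.64962005615234)
top 1810 [ 0.55634277 -0.11463197  0.03499379]
side bin ((481.00555419921875, 303.00494384765625), (180.14041137695312, 182.94039916992188), 8.968295097351074) 742
side tray+panel ((561.3800048828125, -112.3436279296875), (464.0918884277344, 153.4132537841797), 78.6290512084961)
side 1460 [ 0.55946129 -0.08628394  0.03446887]
```

```bash
cat > hub.py <<'E'
from h import *
# rough centres, yaw
th=-np.radians(11.3);ex=np.array([np.cos(th),np.sin(th)]);ey=np.array([-np.sin(th),np.cos(th)])
M=np.array([.561,-.114])
def run(tag,cams=("top","side"),save=True):
    for c in cams:
        im,d=manip.capture(c);W=world(c,d);g=im.min(2).astype(int)
        cs=[]
        for k in(-1,0,1):
            C=M+k*.136*ey
            q=np.hypot(*(W[...,:2]-C).transpose(2,0,1))
            m=(q<.03)&(W[...,2]>.046)&(W[...,2]<.058)&(g>170)
            w=W[m];cs.append((w[:,:2].min(0)+w[:,:2].max(0))/2)
            print(c,k,"hub",w.mean(0).round(4),"mid",cs[-1].round(4),m.sum(),w[:,2].mean().round(4))
            l=(W[...,:2]-C);a=l@ex;b=l@ey
            mh=(W[...,2]>.077)&(W[...,2]<.09)&(abs(b)<.06)&(a>.03)&(a<.09);h=W[mh]
            print("   handle local",(h[:,:2]-C).mean(0)@ex.round(4),(h[:,:2]-C).mean(0)@ey,mh.sum(), "blockrange",b[mh].min().round(3),b[mh].max().round(3))
        cv2.imwrite(f"pics/{tag}_{c}.png",im[:,:,::-1])
run("s1")
E
python3 hub.py
```

```text
top -1 hub [ 0.5334 -0.2469  0.0525] mid [ 0.5334 -0.2474] 57 0.0525
   handle local 0.059369144869625946 -0.0010649747264282992 69 blockrange -0.038 0.036
top 0 hub [ 0.5598 -0.1139  0.0529] mid [ 0.5592 -0.1138] 50 0.0529
   handle local 0.059846047909503014 -0.0010779304784402349 73 blockrange -0.039 0.037
top 1 hub [0.5874 0.0189 0.0528] mid [0.5871 0.0199] 53 0.0528
   handle local 0.059921069576552105 -0.0013685956456924338 73 blockrange -0.039 0.036
side -1 hub [ 0.5346 -0.2457  0.0521] mid [ 0.5348 -0.2443] 27 0.0521
   handle local 0.057331272918146284 0.007304654799632536 42 blockrange -0.031 0.043
side 0 hub [ 0.561  -0.1132  0.0517] mid [ 0.5607 -0.1128] 32 0.0517
   handle local 0.05733298109859104 0.005875381326093144 48 blockrange -0.034 0.041
side 1 hub [0.5876 0.0204 0.0512] mid [0.5871 0.0214] 39 0.0512
   handle local 0.057686306858217 0.0027106679843289586 60 blockrange -0.035 0.039
```

```bash
cat > ph.py <<'E'
from h import *
th=-np.radians(11.3);ex=np.array([np.cos(th),np.sin(th)]);ey=np.array([-np.sin(th),np.cos(th)])
M=np.array([.5603,-.1138])
def phases(shots):
    for k in(-1,0,1):
        C=M+k*.136*ey;tot=0;A=np.arange(0,72,1.)
        for c,im,d in shots:
            W=world(c,d);l=W[...,:2]-C;r=np.hypot(l[...,0],l[...,1])
            m=(r>.030)&(r<.050)&(W[...,2]<.058)
            a=np.degrees(np.arctan2(l@ey,l@ex))[m];rr=r[m]*1000;z=W[...,2][m]*1000
            E=[]
            for p in A:
                dd=(a-p+36)%72-36; s=rr*np.radians(dd)
                mod=np.where(abs(s)<9,40-1.1*s,20); E.append(np.mean(np.minimum(abs(z-mod),15)))
            E=np.array(E);print(k,c,"best",A[E.argmin()],E.min().round(2),E.max().round(2),end=" | ");tot=tot+E
            g=im.min(2).astype(int)
            mm=(r>.036)&(r<.056)&(g>130)&(W[...,2]<.062)
            aa=np.degrees(np.arctan2(l@ey,l@ex))[mm]
            print("bright",[(int(x),int(1000*y),int(z*1000),int(q)) for x,y,z,q in zip(aa,r[mm],W[...,2][mm],g[mm])][:14])
        print(k,"combined",A[tot.argmin()])
if __name__=="__main__":
    phases([(c,)+manip.capture(c) for c in("top","side")])
E
python3 ph.py
```

```text
-1 top best 28.0 10.06 14.58 | bright [(18, 45, 50, 132), (14, 45, 49, 138), (-50, 48, 46, 141), (-52, 51, 45, 198), (-54, 53, 47, 162), (-54, 46, 48, 141), (-56, 48, 51, 169), (-57, 39, 56, 132)]
-1 side best 29.0 8.19 14.34 | bright [(-51, 50, 48, 210), (-54, 43, 53, 175), (39, 52, 30, 135), (91, 51, 50, 175)]
-1 combined 28.0
0 top best 5.0 9.97 14.62 | bright [(-149, 38, 44, 145), (-150, 49, 52, 190), (-146, 50, 49, 180), (-145, 50, -3, 132)]
0 side best 5.0 9.01 14.35 | bright [(-70, 48, 44, 137), (3, 47, 54, 131), (-147, 48, 48, 191), (-150, 51, 50, 224), (-151, 40, 48, 149), (134, 36, 48, 151), (135, 43, 49, 144)]
0 combined 5.0
1 top best 1.0 10.0 14.6 | bright [(-3, 50, 46, 137), (-6, 52, 43, 199), (-10, 52, 51, 164), (-8, 47, 50, 159), (-12, 49, 49, 144), (-153, 38, 51, 155), (-151, 45, 51, 138)]
1 side best 3.0 9.22 14.36 | bright [(-61, 51, 29, 157), (-5, 50, 52, 196), (-11, 50, 47, 255), (-7, 44, 48, 136), (-154, 41, 48, 164), (-158, 44, 51, 141), (129, 36, 53, 132), (133, 48, 50, 149), (134, 53, 49, 160)]
1 combined 3.0
```

```bash
cat > plan.py <<'E'
import sys;from h import *
from scipy.spatial.transform import Rotation as R
from ph import M,ey,th
def st():
    s=manip.get_state();q=s["ee_rot"];return s,np.array(s["tcp_pos"]),R.from_quat([q[1],q[2],q[3],q[0]])
def arc(k,phi,r,z):
    C=M+k*.136*ey;a=np.radians(phi)+th
    return [*(C+r*np.array([np.cos(a),np.sin(a)])),z,np.degrees(a)-90]
def rows(targets,ang=None):
    s,p,q=st();out=[]
    for x,y,z,psi in targets:
        w=np.radians(psi);T=R.from_matrix(np.array([[np.cos(w),np.sin(w),0],[np.sin(w),-np.cos(w),0],[0,0,-1]]))
        d=q.inv().apply(np.array([x,y,z])-p)*100;v=np.degrees((q.inv()*T).as_rotvec())
        out.append([d.round(2).tolist(),v.round(1).tolist()])
    for o in out:print(o)
    print("t",round(s["clock"],2),"pos",p.round(4),"F",np.round(s["ft_force"],2))
E
python3 - <<'E'
from plan import *
rows([arc(-1,136,.048,.13),arc(-1,136,.048,.058)])
E
```

```text
[[38.94, -21.55, 10.96], [-0.0, -0.0, -12.4]]
[[38.94, -21.55, 18.16], [-0.0, -0.0, -12.4]]
t 0.9 pos [ 0.228  -0.555   0.2396] F [0.46 0.17 0.38]
```

The rows are not in the units I measure in: shifts go in shares of 100 cm and turns go in shares of 360 degrees. I convert before sending: 38.94 cm / 100 = 0.3894, -21.55 cm / 100 = -0.2155, -12.4 degrees / 360 = -0.0344.

>>> send_rows:
  commands:
    - [1,[0.3894,-0.2155,0.1096],[0,0,-0.0344]]
    - [1,[0.3894,-0.2155,0.1096],[0,0,-0.0344]]
    - [1,[0.3894,-0.2155,0.1096],[0,0,-0.0344]]
    - [1,[0.3894,-0.2155,0.1096],[0,0,-0.0344]]
    - [1,[0.3894,-0.2155,0.1096],[0,0,-0.0344]]
    - [1,[0.3894,-0.2155,0.1096],[0,0,-0.0344]]
    - [1,[0.3894,-0.2155,0.1096],[0,0,-0.0344]]
    - [1,[0.3894,-0.2155,0.1096],[0,0,-0.0344]]
    - [1,[0.3894,-0.2155,0.1096],[0,0,-0.0344]]
    - [1,[0.3894,-0.2155,0.1096],[0,0,-0.0344]]
    - [1,[0.3894,-0.2155,0.1096],[0,0,-0.0344]]
    - [1,[0.3894,-0.2155,0.1096],[0,0,-0.0344]]

```text
clock: 1.9
tcp_pos: [0.5087, -0.2016, 0.1275]
ee_rot: [-0.002, 0.953, 0.302, -0.0]
ft_force: [-0.1, -0.4, -0.9]
finger_gap: 0.0112
grip_force: 0.0
```

```bash
python3 - <<'E'
from plan import *
rows([arc(-1,136,.048,.09),arc(-1,136,.048,.058)])
print(manip.get_state()["finger_gap"])
im,d=manip.capture("side");cv2.imwrite("pics/s2.png",cv2.resize(im[90:290,130:330,::-1],(600,600),interpolation=cv2.INTER_CUBIC))
E
```

```text
[[-0.54, 0.38, 3.74], [-0.2, -0.1, 0.4]]
[[-0.55, 0.39, 6.94], [-0.2, -0.1, 0.4]]
t 1.9 pos [ 0.5087 -0.2016  0.1275] F [-0.06 -0.4  -0.88]
0.011184746092646712
```

View pics/s2.png

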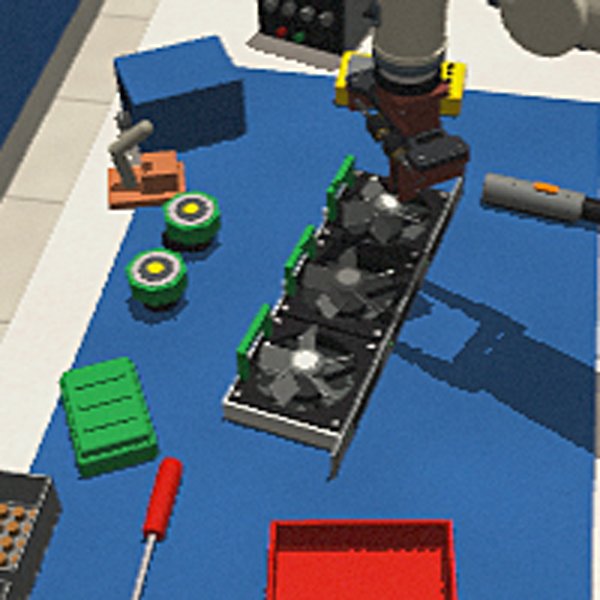

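>>> send_rows:
  commands:
    - [1,[0,0,0.02],[0,0,0]]
    - [1,[0,0,0.035],[0,0,0]]
    - [1,[0,0,0.035],[0,0,0]]
    - [1,[0,0,0.035],[0,0,0]]
    - [1,[0,0,0.035],[0,0,0]]

```text
clock: 2.37
tcp_pos: [0.5063, -0.2087, 0.0963]
ee_rot: [0.001, 0.955, 0.298, 0.0]
ft_force: [-0.3, -0.3, 0.7]
finger_gap: 0.0006
grip_force: 0.0
```

```bash
python3 - <<'E'
from plan import *
rows([arc(-1,136,.048,.058)])
E
```

```text
[[0.06, -0.09, 3.83], [0.1, -0.0, -0.0]]
t 2.37 pos [ 0.5063 -0.2087  0.0963] F [-0.33 -0.3   0.72]
```

Scaled: 3.8 cm / 100 = 0.038, -0.09 cm / 100 = -0.0009.

>>> send_rows:
  commands:
    - [1,[0.0006,-0.0009,0.012],[0,0,0]]
    - [1,[0.0006,-0.0009,0.022],[0,0,0]]
    - [1,[0.0006,-0.0009,0.03],[0,0,0]]
    - [1,[0.0006,-0.0009,0.035],[0,0,0]]
    - [1,[0.0006,-0.0009,0.038],[0,0,0]]
    - [1,[0.0006,-0.0009,0.038],[0,0,0]]
    - [1,[0.0006,-0.0009,0.038],[0,0,0]]

```text
clock: 2.95
tcp_pos: [0.5063, -0.2066, 0.0569]
ee_rot: [-0.0, 0.954, 0.299, -0.0]
ft_force: [0.4, -0.2, -0.3]
finger_gap: 0.0006
grip_force: 0.0
```

```bash
python3 - <<'E'
from plan import *
rows([arc(-1,136+i,.048,.058) for i in range(0,14,2)])
E
```

```text
[[-0.06, 0.1, -0.11], [-0.0, 0.0, 0.0]]
[[-0.23, 0.1, -0.11], [-0.0, 0.0, -2.0]]
[[-0.39, 0.11, -0.11], [-0.0, 0.0, -4.0]]
[[-0.56, 0.12, -0.11], [-0.0, 0.0, -6.0]]
[[-0.73, 0.14, -0.11], [-0.0, 0.0, -8.0]]
[[-0.89, 0.17, -0.11], [-0.0, 0.0, -10.0]]
[[-1.06, 0.2, -0.11], [-0.0, 0.0, -12.0]]
t 2.95 pos [ 0.5063 -0.2066  0.0569] F [ 0.43 -0.2  -0.32]
```

Scaled: -0.45 cm / 100 = -0.0045, -0.3 cm / 100 = -0.003, -6 degrees / 360 = -0.0167.

>>> send_rows:
  commands:
    - [1,[-0.0015,0,0],[0,0,-0.0056]]
    - [1,[-0.003,0.0001,0],[0,0,-0.0111]]
    - [1,[-0.0045,0.0002,0],[0,0,-0.0167]]
    - [1,[-0.0045,0.0002,0],[0,0,-0.0167]]
    - [1,[-0.0045,0.0002,0],[0,0,-0.0167]]

```text
clock: 3.37
tcp_pos: [0.503, -0.2095, 0.0576]
ee_rot: [0.0, 0.938, 0.348, 0.0]
ft_force: [0.1, 0.8, -0.2]
finger_gap: 0.0008
grip_force: 0.0
```

Scaled: -0.1 cm / 100 = -0.001, -1 degrees / 360 = -0.0028.

>>> send_rows:
  commands:
    - [1,[-0.001,0,0],[0,0,-0.0028]]
    - [1,[-0.001,0,0],[0,0,-0.0028]]
    - [1,[-0.001,0,0],[0,0,-0.0028]]

```text
clock: 3.62
tcp_pos: [0.5022, -0.2099, 0.0572]
ee_rot: [0.0, 0.934, 0.356, 0.0]
ft_force: [0.7, 0.9, 0.3]
finger_gap: 0.0005
grip_force: 0.3
```

Scaled: -0.1 cm / 100 = -0.001, -1 degrees / 360 = -0.0028.

>>> send_rows:
  commands:
    - [1,[-0.001,0,0],[0,0,-0.0028]]
    - [1,[-0.001,0,0],[0,0,-0.0028]]
    - [1,[-0.001,0,0],[0,0,-0.0028]]

```text
clock: 3.87
tcp_pos: [0.5014, -0.2105, 0.0572]
ee_rot: [0.0, 0.931, 0.364, 0.0]
ft_force: [0.6, 0.6, 0.6]
finger_gap: 0.001
grip_force: 0.8
```

```bash
cat > chk.py <<'E'
from plan import *
import sys,io,contextlib
def chk(n=4):
    F=[]
    for i in range(n):
        s=manip.get_state();F.append(s["ft_force"]);im,d=manip.capture("top" if i%2 else "side")
    F=np.array(F);p,q=st()[1:];x=q.apply([1,0,0])
    print("F mean",F.mean(0).round(2),"sd",F.std(0).round(2),"along tool x",(F@x).mean().round(2),"t",s["clock"])
if __name__=="__main__":
    chk(4)
    from ph import phases
    phases([(c,)+manip.capture(c) for c in("top","side")])
E
python3 chk.py | grep -v bright; 
```

```text
F mean [1.45 1.39 0.99] sd [0.51 0.53 0.29] along tool x 2.01 t 4.0167
-1 combined 0.0
0 combined 6.0
1 combined 2.0
  return _methods._mean(a, axis=axis, dtype=dtype,
  ret = ret.dtype.type(ret / rcount)
```

Scaled: -0.1 cm / 100 = -0.001, -1 degrees / 360 = -0.0028.

>>> send_rows:
  commands:
    - [1,[-0.001,0,0],[0,0,-0.0028]]
    - [1,[-0.001,0,0],[0,0,-0.0028]]

```text
clock: 4.33
tcp_pos: [0.5007, -0.2111, 0.0572]
ee_rot: [-0.0, 0.928, 0.373, 0.0]
ft_force: [2.2, 2.7, 2.1]
finger_gap: 0.0007
grip_force: 1.6
```

```bash
python3 -c "
from chk import *;chk(3)"
```

```text
F mean [2.34 2.65 1.56] sd [0.15 0.34 0.4 ] along tool x 3.52 t 4.4333
```

Scaled: -5 cm / 100 = -0.05, -3 cm / 100 = -0.03, 8 degrees / 360 = 0.0222.

>>> send_rows:
  commands:
    - [1,[0.004,0,0],[0,0,0.0111]]
    - [1,[0.008,0,0],[0,0,0.0222]]
    - [1,[0.008,0,0],[0,0,0.0222]]
    - [1,[0.008,0,-0.03],[0,0,0.0222]]
    - [1,[0.008,0,-0.05],[0,0,0.0222]]
    - [1,[0.008,0,-0.05],[0,0,0.0222]]
    - [1,[0.008,0,-0.05],[0,0,0.0222]]

```text
clock: 5.07
tcp_pos: [0.5066, -0.2066, 0.1081]
ee_rot: [0.001, 0.952, 0.307, 0.001]
ft_force: [-0.5, 0.3, -0.6]
finger_gap: 0.0002
grip_force: 0.0
```

```bash
python3 - 2>/dev/null <<'E' | grep -v bright
from plan import *
from ph import phases
phases([(c,)+manip.capture(c) for c in("top","side")])
rows([arc(0,113,.048,.1),arc(0,113,.048,.058)])
E
```

```text
-1 combined 0.0
0 combined 5.0
1 combined 1.0
[[11.79, -8.65, 0.56], [-0.1, 0.1, 24.1]]
[[11.79, -8.64, 4.76], [-0.1, 0.1, 24.1]]
t 5.17 pos [ 0.5055 -0.2059  0.1056] F [-0.1   0.44 -1.36]
```

Scaled: 11.79 cm / 100 = 0.1179, -8.65 cm / 100 = -0.0865, 24 degrees / 360 = 0.0667.

>>> send_rows:
  commands:
    - [1,[0.1179,-0.0865,0.005],[0,0,0.0667]]
    - [1,[0.1179,-0.0865,0.005],[0,0,0.0667]]
    - [1,[0.1179,-0.0865,0.005],[0,0,0.0667]]
    - [1,[0.1179,-0.0865,0.005],[0,0,0.0667]]
    - [1,[0.1179,-0.0865,0.005],[0,0,0.0667]]
    - [1,[0.1179,-0.0865,0.005],[0,0,0.0667]]
    - [1,[0.1179,-0.0865,0.005],[0,0,0.0667]]
    - [1,[0.1179,-0.0865,0.005],[0,0,0.0667]]

```text
clock: 5.83
tcp_pos: [0.5508, -0.0678, 0.1012]
ee_rot: [0.0, 0.995, 0.102, -0.001]
ft_force: [-0.4, 0.8, 0.6]
finger_gap: 0.0004
grip_force: 0.0
```

```bash
python3 - 2>/dev/null <<'E' | grep -v bright
from plan import *
rows([arc(0,113,.048,.058)])
E
```

```text
[[0.01, -0.11, 4.32], [-0.0, 0.1, 0.0]]
t 5.83 pos [ 0.5508 -0.0678  0.1012] F [-0.41  0.82  0.58]
```

Descend, then approach the blade and probe in small steps.

Scaled: 4.3 cm / 100 = 0.043, 4 cm / 100 = 0.04, -6 degrees / 360 = -0.0167.

>>> send_rows:
  commands:
    - [1,[0,-0.001,0.015],[0,0,0]]
    - [1,[0,-0.001,0.027],[0,0,0]]
    - [1,[0,-0.001,0.035],[0,0,0]]
    - [1,[0,-0.001,0.04],[0,0,0]]
    - [1,[0,-0.001,0.043],[0,0,0]]
    - [1,[0,-0.001,0.043],[0,0,0]]
    - [1,[-0.002,-0.001,0.043],[0,0,-0.0056]]
    - [1,[-0.004,-0.001,0.043],[0,0,-0.0139]]
    - [1,[-0.005,-0.0008,0.043],[0,0,-0.0167]]
    - [1,[-0.005,-0.0008,0.043],[0,0,-0.0167]]

```text
clock: 6.67
tcp_pos: [0.5466, -0.0671, 0.0597]
ee_rot: [0.0, 0.988, 0.154, 0.0]
ft_force: [-0.5, -0.6, 0.6]
finger_gap: 0.0006
grip_force: 0.0
```

Scaled: -0.2 cm / 100 = -0.002, -0.1 cm / 100 = -0.001, -2 degrees / 360 = -0.0056.

>>> send_rows:
  commands:
    - [1,[-0.001,0,0],[0,0,-0.0028]]
    - [1,[-0.002,0,0],[0,0,-0.0056]]
    - [1,[-0.002,0,0],[0,0,-0.0056]]

```text
clock: 6.92
tcp_pos: [0.5445, -0.0676, 0.0592]
ee_rot: [0.0, 0.985, 0.172, 0.0]
ft_force: [1.0, 0.9, -0.0]
finger_gap: 0.0003
grip_force: 0.1
```

Scaled: -0.2 cm / 100 = -0.002, -0.1 cm / 100 = -0.001, -2 degrees / 360 = -0.0056.

>>> send_rows:
  commands:
    - [1,[-0.001,0,0],[0,0,-0.0028]]
    - [1,[-0.002,0,0],[0,0,-0.0056]]
    - [1,[-0.002,0,0],[0,0,-0.0056]]

```text
clock: 7.17
tcp_pos: [0.5424, -0.0683, 0.059]
ee_rot: [-0.0, 0.982, 0.189, -0.0]
ft_force: [1.0, -0.2, 0.2]
finger_gap: 0.0005
grip_force: 0.1
```

```bash
python3 - 2>/dev/null <<'E' | grep -v bright
from chk import *
chk(3)
from ph import phases
phases([(c,)+manip.capture(c) for c in("top","side")])
E
```

```text
F mean [ 0.49 -0.3   0.  ] sd [0.41 0.34 0.19] along tool x 0.35 t 7.2667
-1 combined 29.0
0 combined 12.0
1 combined 0.0
```

Scaled: -0.2 cm / 100 = -0.002, -0.1 cm / 100 = -0.001, -2 degrees / 360 = -0.0056.

>>> send_rows:
  commands:
    - [1,[-0.001,0,0],[0,0,-0.0028]]
    - [1,[-0.002,0,0],[0,0,-0.0056]]
    - [1,[-0.002,0,0],[0,0,-0.0056]]

```text
clock: 7.67
tcp_pos: [0.5406, -0.0691, 0.059]
ee_rot: [0.0, 0.978, 0.206, -0.0]
ft_force: [-0.0, -0.1, -0.6]
finger_gap: 0.0004
grip_force: 0.1
```

Scaled: -0.2 cm / 100 = -0.002, -0.1 cm / 100 = -0.001, -2 degrees / 360 = -0.0056.

>>> send_rows:
  commands:
    - [1,[-0.001,0,0],[0,0,-0.0028]]
    - [1,[-0.002,0,0],[0,0,-0.0056]]
    - [1,[-0.002,0,0],[0,0,-0.0056]]

```text
clock: 7.92
tcp_pos: [0.5387, -0.0699, 0.059]
ee_rot: [0.0, 0.975, 0.223, -0.0]
ft_force: [0.4, -0.3, -0.0]
finger_gap: 0.0003
grip_force: 0.1
```

```bash
python3 - 2>/dev/null <<'E' | grep -v bright
from chk import *
chk(3)
from ph import phases
phases([(c,)+manip.capture(c) for c in("top","side")])
p=st()[1];l=p[:2]-M;from ph import ex
print(np.degrees(np.arctan2(l@ey,l@ex)),np.hypot(*l))
a0=np.degrees(np.arctan2(l@ey,l@ex))
rows([arc(0,a0+i,.048,.058) for i in range(0,72,6)])
E
```

```text
F mean [ 0.08 -0.34  0.15] sd [0.22 0.42 0.13] along tool x -0.08 t 8.0167
-1 combined 25.0
0 combined 15.0
1 combined 1.0
127.26446169982533 0.04894883847282444
[[0.0, 0.09, 0.1], [-0.0, 0.0, -0.2]]
[[-0.5, 0.12, 0.1], [-0.0, 0.0, -6.2]]
[[-1.0, 0.2, 0.1], [-0.0, 0.0, -12.2]]
[[-1.48, 0.34, 0.1], [-0.0, 0.0, -18.2]]
[[-1.95, 0.52, 0.1], [-0.0, 0.0, -24.2]]
[[-2.4, 0.75, 0.1], [-0.0, 0.0, -30.2]]
[[-2.82, 1.02, 0.1], [-0.0, 0.0, -36.2]]
[[-3.21, 1.34, 0.1], [-0.0, 0.0, -42.2]]
[[-3.56, 1.7, 0.1], [-0.0, 0.0, -48.2]]
[[-3.87, 2.09, 0.1], [-0.0, 0.0, -54.2]]
[[-4.15, 2.51, 0.1], [-0.0, 0.0, -60.2]]
[[-4.37, 2.96, 0.1], [-0.0, 0.0, -66.2]]
t 8.17 pos [ 0.5389 -0.0698  0.059 ] F [ 0.72 -0.16  0.76]
```

Scaled: -2.82 cm / 100 = -0.0282, -2.4 cm / 100 = -0.024, -36 degrees / 360 = -0.1.

>>> send_rows:
  commands:
    - [1,[-0.0025,0.0001,0],[0,0,-0.0083]]
    - [1,[-0.005,0.0003,0],[0,0,-0.0167]]
    - [1,[-0.0075,0.0007,0],[0,0,-0.025]]
    - [1,[-0.01,0.0011,0],[0,0,-0.0333]]
    - [1,[-0.0124,0.0018,0],[0,0,-0.0417]]
    - [1,[-0.0148,0.0025,0],[0,0,-0.05]]
    - [1,[-0.0172,0.0033,0],[0,0,-0.0583]]
    - [1,[-0.0195,0.0043,0],[0,0,-0.0667]]
    - [1,[-0.0218,0.0054,0],[0,0,-0.075]]
    - [1,[-0.024,0.0066,0],[0,0,-0.0833]]
    - [1,[-0.0261,0.008,0],[0,0,-0.0917]]
    - [1,[-0.0282,0.0093,0],[0,0,-0.1]]

```text
clock: 9.17
tcp_pos: [0.5175, -0.0905, 0.059]
ee_rot: [-0.0, 0.858, 0.514, 0.0]
ft_force: [0.0, 0.4, -0.7]
finger_gap: 0.0005
grip_force: 0.1
```

```bash
python3 - 2>/dev/null <<'E' | grep -v bright
from chk import *
from ph import phases,ex
phases([(c,)+manip.capture(c) for c in("top","side")])
p=st()[1];l=p[:2]-M
print(np.degrees(np.arctan2(l@ey,l@ex)),np.hypot(*l))
a0=np.degrees(np.arctan2(l@ey,l@ex))
rows([arc(0,a0+i,.048,.058) for i in range(0,33,3)])
E
```

```text
-1 combined 31.0
0 combined 51.0
1 combined 2.0
162.88706611777388 0.04874068732222057
[[-0.0, 0.07, 0.11], [0.0, 0.0, 0.2]]
[[-0.25, 0.08, 0.11], [0.0, 0.0, -2.8]]
[[-0.5, 0.1, 0.11], [0.0, 0.0, -5.8]]
[[-0.75, 0.13, 0.11], [-0.0, 0.0, -8.8]]
[[-1.0, 0.18, 0.11], [-0.0, 0.0, -11.8]]
[[-1.24, 0.23, 0.11], [-0.0, 0.0, -14.8]]
[[-1.48, 0.3, 0.11], [-0.0, 0.0, -17.8]]
[[-1.72, 0.39, 0.11], [-0.0, 0.0, -20.8]]
[[-1.95, 0.48, 0.11], [-0.0, 0.0, -23.8]]
[[-2.18, 0.59, 0.11], [-0.0, 0.0, -26.8]]
[[-2.4, 0.71, 0.11], [-0.0, 0.0, -29.8]]
t 9.27 pos [ 0.5174 -0.0906  0.0591] F [-1.12  0.67 -0.47]
```

Scaled: -5 cm / 100 = -0.05, -1.48 cm / 100 = -0.0148, -18 degrees / 360 = -0.05.

>>> send_rows:
  commands:
    - [1,[-0.0025,0.0001,0],[0,0,-0.0083]]
    - [1,[-0.005,0.0003,0],[0,0,-0.0167]]
    - [1,[-0.0075,0.0007,0],[0,0,-0.025]]
    - [1,[-0.01,0.0011,0],[0,0,-0.0333]]
    - [1,[-0.0124,0.0018,0],[0,0,-0.0417]]
    - [1,[-0.0148,0.0025,0],[0,0,-0.05]]
    - [1,[-0.0124,0.0018,0],[0,0,-0.0417]]
    - [1,[-0.01,0.0011,0],[0,0,-0.0333]]
    - [1,[-0.01,0.0011,-0.015],[0,0,-0.0333]]
    - [1,[-0.01,0.0011,-0.045],[0,0,-0.0333]]
    - [1,[-0.01,0.0011,-0.05],[0,0,-0.0333]]
    - [1,[-0.01,0.0011,-0.05],[0,0,-0.0333]]

```text
clock: 10.27
tcp_pos: [0.5153, -0.1, 0.1118]
ee_rot: [0.002, 0.8, 0.599, 0.002]
ft_force: [-0.0, 0.2, -0.1]
finger_gap: 0.0005
grip_force: 0.0
```

```bash
python3 - 2>/dev/null <<'E' | cut -c1-60
from chk import *
from ph import phases,ex
phases([(c,)+manip.capture(c) for c in("top","side")])
rows([arc(1,110,.048,.102),arc(1,110,.048,.058)])
E
```

```text
-1 top best 29.0 9.36 14.46 | bright [(13, 46, 45, 131), (-5
-1 side best 28.0 11.24 14.39 | bright [(38, 52, 30, 133)]
-1 combined 29.0
0 top best 69.0 5.92 15.0 | bright []
0 side best 69.0 8.59 14.35 | bright [(-87, 50, 50, 210), (-
0 combined 69.0
1 top best 2.0 10.07 14.54 | bright [(-7, 51, 50, 184), (-10
1 side best 2.0 9.06 14.36 | bright [(-8, 52, 47, 193), (-7,
1 combined 2.0
[[17.85, 1.65, 0.64], [-0.0, 0.0, 65.0]]
[[17.85, 1.65, 5.04], [-0.0, 0.0, 65.0]]
t 10.37 pos [ 0.5137 -0.0997  0.1085] F [-0.48 -0.22  0.18]
```

Scaled: 17.85 cm / 100 = 0.1785, 1.65 cm / 100 = 0.0165, 65 degrees / 360 = 0.1806.

>>> send_rows:
  commands:
    - [1,[0.1785,0.0165,0.006],[0,0,0.1806]]
    - [1,[0.1785,0.0165,0.006],[0,0,0.1806]]
    - [1,[0.1785,0.0165,0.006],[0,0,0.1806]]
    - [1,[0.1785,0.0165,0.006],[0,0,0.1806]]
    - [1,[0.1785,0.0165,0.006],[0,0,0.1806]]
    - [1,[0.1785,0.0165,0.006],[0,0,0.1806]]
    - [1,[0.1785,0.0165,0.006],[0,0,0.1806]]
    - [1,[0.1785,0.0165,0.006],[0,0,0.1806]]
    - [1,[0.1785,0.0165,0.006],[0,0,0.1806]]
    - [1,[0.1785,0.0165,0.006],[0,0,0.1806]]
    - [1,[0.1785,0.0165,0.006],[0,0,0.1806]]
    - [1,[0.1785,0.0165,0.006],[0,0,0.1806]]

```text
clock: 11.37
tcp_pos: [0.5789, 0.0669, 0.1013]
ee_rot: [-0.0, 0.997, 0.077, -0.001]
ft_force: [0.2, -0.5, 0.3]
finger_gap: 0.0002
grip_force: 0.0
```

```bash
python3 - 2>/dev/null <<'E'
from plan import *
manip.capture("top")
rows([arc(1,110,.048,.058)])
E
```

```text
[[0.07, 0.0, 4.36], [-0.0, 0.1, 0.1]]
t 11.42 pos [0.579  0.0669 0.1016] F [ 0.84 -0.36 -0.05]
```

Scaled: 4.3 cm / 100 = 0.043, 0.07 cm / 100 = 0.0007, -6 degrees / 360 = -0.0167.

>>> send_rows:
  commands:
    - [1,[0.0007,0,0.015],[0,0,0]]
    - [1,[0.0007,0,0.027],[0,0,0]]
    - [1,[0.0007,0,0.035],[0,0,0]]
    - [1,[0.0007,0,0.04],[0,0,0]]
    - [1,[0.0007,0,0.043],[0,0,0]]
    - [1,[0.0007,0,0.043],[0,0,0]]
    - [1,[-0.0013,0,0.043],[0,0,-0.0056]]
    - [1,[-0.0033,0,0.043],[0,0,-0.0139]]
    - [1,[-0.0043,0.0002,0.043],[0,0,-0.0167]]
    - [1,[-0.0043,0.0002,0.043],[0,0,-0.0167]]

```text
clock: 12.25
tcp_pos: [0.5756, 0.0661, 0.0607]
ee_rot: [0.0, 0.992, 0.128, 0.001]
ft_force: [-0.6, 0.5, -0.1]
finger_gap: 0.0006
grip_force: 0.0
```

Scaled: -0.2 cm / 100 = -0.002, -0.1 cm / 100 = -0.001, -2 degrees / 360 = -0.0056.

>>> send_rows:
  commands:
    - [1,[-0.001,0,0],[0,0,-0.0028]]
    - [1,[-0.002,0,0],[0,0,-0.0056]]
    - [1,[-0.002,0,0],[0,0,-0.0056]]

```text
clock: 12.5
tcp_pos: [0.5734, 0.0656, 0.0602]
ee_rot: [0.0, 0.989, 0.146, 0.0]
ft_force: [-0.0, 0.2, -0.7]
finger_gap: 0.0005
grip_force: 0.0
```

Scaled: -0.2 cm / 100 = -0.002, -0.1 cm / 100 = -0.001, -2 degrees / 360 = -0.0056.

>>> send_rows:
  commands:
    - [1,[-0.001,0,0],[0,0,-0.0028]]
    - [1,[-0.002,0,0],[0,0,-0.0056]]
    - [1,[-0.002,0,0],[0,0,-0.0056]]

```text
clock: 12.75
tcp_pos: [0.5714, 0.065, 0.06]
ee_rot: [-0.0, 0.987, 0.163, -0.0]
ft_force: [0.7, 0.1, 0.6]
finger_gap: 0.0004
grip_force: 0.0
```

```bash
python3 - 2>/dev/null <<'E' | cut -c1-80
from chk import *
chk(3)
from ph import phases
phases([(c,)+manip.capture(c) for c in("top","side")])
E
```

```text
F mean [ 0.25  0.29 -0.27] sd [0.34 0.23 0.69] along tool x 0.33 t 12.85
-1 top best 28.0 10.03 14.39 | bright [(-52, 49, 53, 166), (-54, 53, 50, 151), (
-1 side best 29.0 8.94 14.45 | bright [(91, 52, 47, 151), (113, 38, 30, 151)]
-1 combined 29.0
0 top best 69.0 9.89 14.46 | bright [(-85, 46, 51, 165), (-85, 49, 50, 192)]
0 side best 66.0 10.72 14.76 | bright [(-87, 51, 49, 212), (-83, 49, 45, 155), (
0 combined 66.0
1 top best 10.0 10.05 14.66 | bright []
1 side best 9.0 8.24 14.54 | bright [(-3, 49, 49, 144), (-147, 52, 49, 164)]
1 combined 9.0
```

Scaled: -0.2 cm / 100 = -0.002, -0.1 cm / 100 = -0.001, -2 degrees / 360 = -0.0056.

>>> send_rows:
  commands:
    - [1,[-0.001,0,0],[0,0,-0.0028]]
    - [1,[-0.002,0,0],[0,0,-0.0056]]
    - [1,[-0.002,0,0],[0,0,-0.0056]]

```text
clock: 13.25
tcp_pos: [0.5695, 0.0643, 0.06]
ee_rot: [0.0, 0.984, 0.181, -0.0]
ft_force: [-0.8, 1.3, 0.5]
finger_gap: 0.0006
grip_force: 0.0
```

Scaled: -0.2 cm / 100 = -0.002, -0.1 cm / 100 = -0.001, -2 degrees / 360 = -0.0056.

>>> send_rows:
  commands:
    - [1,[-0.001,0,0],[0,0,-0.0028]]
    - [1,[-0.002,0,0],[0,0,-0.0056]]
    - [1,[-0.002,0,0],[0,0,-0.0056]]

```text
clock: 13.5
tcp_pos: [0.5676, 0.0636, 0.0601]
ee_rot: [-0.0, 0.98, 0.198, -0.0]
ft_force: [-1.0, -0.3, -1.0]
finger_gap: 0.0005
grip_force: 0.0
```

```bash
python3 - 2>/dev/null <<'E' | cut -c1-80
from chk import *
chk(3)
from ph import phases,ex
phases([(c,)+manip.capture(c) for c in("top","side")])
l=st()[1][:2]-M-.136*ey
print(np.degrees(np.arctan2(l@ey,l@ex)),np.hypot(*l))
E
```

```text
F mean [-0.43 -0.25 -0.14] sd [0.51 0.24 0.61] along tool x -0.49 t 13.6
-1 top best 29.0 9.93 14.4 | bright [(-52, 50, 50, 167), (-54, 53, 49, 151), (-5
-1 side best 30.0 9.49 14.45 | bright [(113, 39, 31, 148)]
-1 combined 29.0
0 top best 68.0 9.99 14.59 | bright [(-85, 46, 51, 168), (-85, 49, 50, 188), (-8
0 side best 63.0 11.2 14.84 | bright [(-88, 48, 52, 211), (-83, 47, 47, 155), (-
0 combined 68.0
1 top best 16.0 9.82 14.68 | bright []
1 side best 14.0 7.01 14.53 | bright []
1 combined 14.0
124.81408387279882 0.04809120717178542
```

Free too (2° to 14°). Sweep on.

Scaled: -2.82 cm / 100 = -0.0282, 0.43 cm / 100 = 0.0043, -36 degrees / 360 = -0.1.

>>> send_rows:
  commands:
    - [1,[-0.0025,0.0001,0],[0,0,-0.0083]]
    - [1,[-0.005,0.0003,0],[0,0,-0.0167]]
    - [1,[-0.0075,0.0007,0],[0,0,-0.025]]
    - [1,[-0.01,0.0011,0],[0,0,-0.0333]]
    - [1,[-0.0124,0.0018,0],[0,0,-0.0417]]
    - [1,[-0.0148,0.0025,0],[0,0,-0.05]]
    - [1,[-0.0172,0.0033,0],[0,0,-0.0583]]
    - [1,[-0.0195,0.0043,0],[0,0,-0.0667]]
    - [1,[-0.0218,0.0054,0],[0,0,-0.075]]
    - [1,[-0.024,0.0066,0],[0,0,-0.0833]]
    - [1,[-0.0261,0.008,0],[0,0,-0.0917]]
    - [1,[-0.0282,0.0093,0],[0,0,-0.1]]

```text
clock: 14.75
tcp_pos: [0.5453, 0.0441, 0.0601]
ee_rot: [0.0, 0.871, 0.492, 0.0]
ft_force: [-0.1, 0.2, -0.6]
finger_gap: 0.0007
grip_force: 0.0
```

Scaled: -6 cm / 100 = -0.06, -4.5 cm / 100 = -0.045, -18 degrees / 360 = -0.05.

>>> send_rows:
  commands:
    - [1,[-0.0025,0.0001,0],[0,0,-0.0083]]
    - [1,[-0.005,0.0003,0],[0,0,-0.0167]]
    - [1,[-0.0075,0.0007,0],[0,0,-0.025]]
    - [1,[-0.01,0.0011,0],[0,0,-0.0333]]
    - [1,[-0.0124,0.0018,0],[0,0,-0.0417]]
    - [1,[-0.0148,0.0025,0],[0,0,-0.05]]
    - [1,[-0.0124,0.0018,0],[0,0,-0.0417]]
    - [1,[-0.01,0.0011,0],[0,0,-0.0333]]
    - [1,[-0.01,0.0011,-0.015],[0,0,-0.0333]]
    - [1,[-0.01,0.0011,-0.045],[0,0,-0.0333]]
    - [1,[-0.01,0.0011,-0.06],[0,0,-0.0333]]
    - [1,[-0.01,0.0011,-0.06],[0,0,-0.0333]]

```text
clock: 15.75
tcp_pos: [0.5431, 0.0351, 0.1247]
ee_rot: [0.002, 0.815, 0.579, 0.003]
ft_force: [-0.2, -0.0, 0.3]
finger_gap: 0.0006
grip_force: 0.0
```

```bash
python3 - 2>/dev/null <<'E' | cut -c1-100
from chk import *
from ph import phases,ex
phases([(c,)+manip.capture(c) for c in("top","side")])
G=lambda k:M+k*.136*ey+.06*ex
rows([[*G(-1),.125,78.7],[*G(-1),.074,78.7]])
E
```

```text
-1 top best 29.0 9.7 14.52 | bright [(-52, 49, 52, 168), (-54, 52, 55, 152), (-56, 47, 54, 158)]
-1 side best 25.0 11.92 14.8 | bright [(-134, 36, 51, 162)]
-1 combined 26.0
0 top best 68.0 9.87 14.56 | bright [(-85, 46, 49, 167), (-84, 50, 46, 192)]
0 side best 67.0 11.42 14.53 | bright [(5, 50, 30, 133)]
0 combined 68.0
1 top best 0.0 12.87 15.0 | bright []
1 side best 67.0 9.31 14.49 | bright [(-91, 38, 52, 149), (-163, 44, 50, 163), (-162, 48, 49, 182), 
1 combined 67.0
[[-26.07, 14.52, -0.46], [0.1, -0.0, -8.0]]
[[-26.07, 14.52, 4.64], [0.1, -0.0, -8.0]]
t 15.85 pos [0.5414 0.0351 0.1203] F [-0.28  0.5  -0.35]
```

Scaled: -26.07 cm / 100 = -0.2607, 14.52 cm / 100 = 0.1452, -8 degrees / 360 = -0.0222.

>>> send_rows:
  commands:
    - [-1,[-0.2607,0.1452,-0.005],[0,0,-0.0222]]
    - [-1,[-0.2607,0.1452,-0.005],[0,0,-0.0222]]
    - [-1,[-0.2607,0.1452,-0.005],[0,0,-0.0222]]
    - [-1,[-0.2607,0.1452,-0.005],[0,0,-0.0222]]
    - [-1,[-0.2607,0.1452,-0.005],[0,0,-0.0222]]
    - [-1,[-0.2607,0.1452,-0.005],[0,0,-0.0222]]
    - [-1,[-0.2607,0.1452,-0.005],[0,0,-0.0222]]
    - [-1,[-0.2607,0.1452,-0.005],[0,0,-0.0222]]
    - [-1,[-0.2607,0.1452,-0.005],[0,0,-0.0222]]
    - [-1,[-0.2607,0.1452,-0.005],[0,0,-0.0222]]
    - [-1,[-0.2607,0.1452,-0.005],[0,0,-0.0222]]
    - [-1,[-0.2607,0.1452,-0.005],[0,0,-0.0222]]

```text
clock: 16.85
tcp_pos: [0.5921, -0.2569, 0.1247]
ee_rot: [-0.0, 0.772, 0.635, 0.0]
ft_force: [-0.4, -0.2, -0.6]
finger_gap: 0.0775
grip_force: 0.0
```

```bash
python3 - 2>/dev/null <<'E' | cut -c1-100
from plan import *
from ph import ex
im,d=manip.capture("side");cv2.imwrite("pics/s5.png",cv2.resize(im[100:250,150:350,::-1],(800,600),interpolation=cv2.INTER_CUBIC))
manip.capture("side")
G=lambda k:M+k*.136*ey+.06*ex
rows([[*G(-1),.074,78.7]])
E
```

```text
[[-0.16, 0.05, 5.12], [0.0, -0.0, 0.2]]
t 16.95 pos [ 0.5923 -0.2572  0.1252] F [0.42 0.19 0.65]
```

View pics/s5.png

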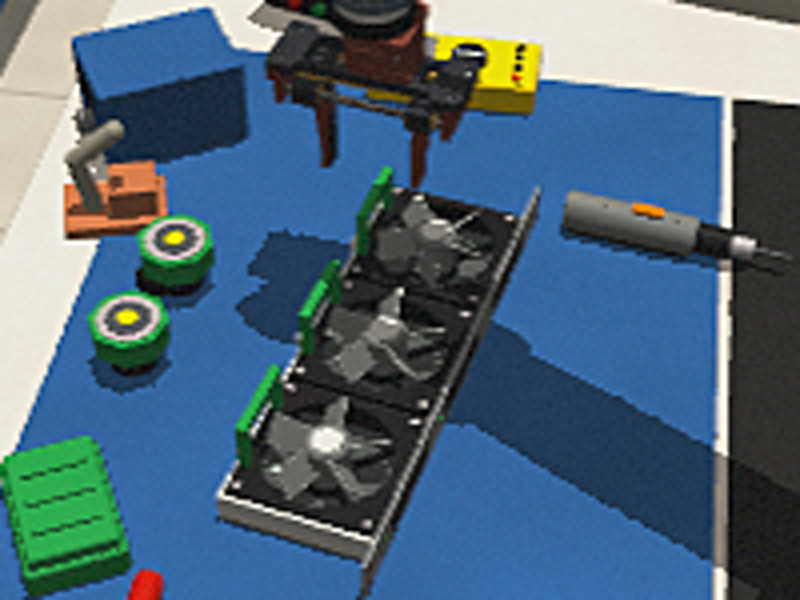

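Scaled: 5 cm / 100 = 0.05, 4.6 cm / 100 = 0.046.

>>> send_rows:
  commands:
    - [-0.3,[-0.001,0,0.02],[0,0,0]]
    - [-0.3,[-0.001,0,0.04],[0,0,0]]
    - [-0.3,[-0.001,0,0.046],[0,0,0]]
    - [-0.3,[-0.001,0,0.05],[0,0,0]]
    - [-0.3,[-0.001,0,0.05],[0,0,0]]
    - [0.5,[-0.001,0,0.05],[0,0,0]]
    - [1,[-0.001,0,0.05],[0,0,0]]
    - [1,[-0.001,0,0.05],[0,0,0]]
    - [1,[-0.001,0,0.05],[0,0,0]]
    - [1,[-0.001,0,0.05],[0,0,0]]
    - [1,[-0.001,0,0.05],[0,0,0]]
    - [1,[-0.001,0,0.05],[0,0,0]]

```text
clock: 17.95
tcp_pos: [0.592, -0.26, 0.0752]
ee_rot: [0.0, 0.773, 0.634, 0.0]
ft_force: [-1.6, -0.6, 0.3]
finger_gap: 0.0141
grip_force: 0.0
```

>>> send_rows:
  commands:
    - [1,[0,0,0],[0,0,0]]
    - [1,[0,0,0],[0,0,0]]
    - [1,[0,0,0],[0,0,0]]
    - [1,[0,0,0],[0,0,0]]

```text
clock: 18.28
tcp_pos: [0.5918, -0.2599, 0.075]
ee_rot: [-0.0, 0.773, 0.634, -0.0]
ft_force: [-1.7, 0.8, 0.9]
finger_gap: 0.0097
grip_force: 30.0
```

Scaled: -8 cm / 100 = -0.08, -7 cm / 100 = -0.07.

>>> send_rows:
  commands:
    - [1,[0,0,-0.003],[0,0,0]]
    - [1,[0,0,-0.006],[0,0,0]]
    - [1,[0,0,-0.01],[0,0,0]]
    - [1,[0,0,-0.015],[0,0,0]]
    - [1,[0,0,-0.022],[0,0,0]]
    - [1,[0,0,-0.03],[0,0,0]]
    - [1,[0,0,-0.04],[0,0,0]]
    - [1,[0,0,-0.05],[0,0,0]]
    - [1,[0,0,-0.06],[0,0,0]]
    - [1,[0,0,-0.07],[0,0,0]]
    - [1,[0,0,-0.08],[0,0,0]]
    - [1,[0,0,-0.08],[0,0,0]]

```text
clock: 19.28
tcp_pos: [0.5929, -0.2604, 0.1587]
ee_rot: [0.002, 0.773, 0.634, 0.001]
ft_force: [0.3, -0.3, -3.0]
finger_gap: 0.0099
grip_force: 30.0
```

```bash
python3 - 2>/dev/null <<'E' | cut -c1-100
from plan import *
im,d=manip.capture("side");cv2.imwrite("pics/s6.png",cv2.resize(im[90:290,130:380,::-1],(750,600),interpolation=cv2.INTER_CUBIC))
b=np.radians(9.1);ebx=np.array([np.cos(b),np.sin(b)]);B=np.array([.482,.2995])
g=B+.06*ebx
rows([[*g,.19,99.1]])
E
```

```text
[[54.82, -16.15, -3.38], [0.2, 0.1, -20.4]]
t 19.33 pos [ 0.5927 -0.2602  0.1572] F [ 0.77  0.88 -3.58]
```

View pics/s6.png

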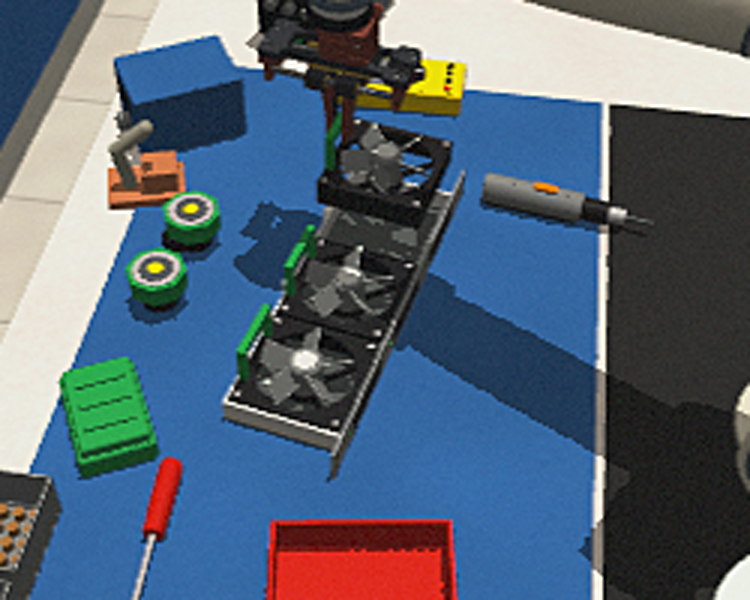

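Scaled: 23.5 cm / 100 = 0.235, 20.5 cm / 100 = 0.205, -8 degrees / 360 = -0.0222.

>>> send_rows:
  commands:
    - [1,[0,0,-0.015],[0,0,0]]
    - [1,[0,0,-0.03],[0,0,0]]
    - [1,[0,0,-0.045],[0,0,0]]
    - [1,[0.01,-0.003,-0.06],[0,0,0]]
    - [1,[0.03,-0.009,-0.06],[0,0,-0.0028]]
    - [1,[0.055,-0.016,-0.06],[0,0,-0.0056]]
    - [1,[0.085,-0.025,-0.06],[0,0,-0.0083]]
    - [1,[0.115,-0.034,-0.06],[0,0,-0.0111]]
    - [1,[0.145,-0.043,-0.06],[0,0,-0.0139]]
    - [1,[0.175,-0.052,-0.06],[0,0,-0.0167]]
    - [1,[0.205,-0.06,-0.06],[0,0,-0.0194]]
    - [1,[0.235,-0.069,-0.06],[0,0,-0.0222]]

```text
clock: 20.33
tcp_pos: [0.5695, -0.0138, 0.215]
ee_rot: [-0.0, 0.727, 0.687, 0.0]
ft_force: [0.1, 0.4, -3.6]
finger_gap: 0.0099
grip_force: 30.0
```

Scaled: 28 cm / 100 = 0.28, 27 cm / 100 = 0.27, -12 degrees / 360 = -0.0333.

>>> send_rows:
  commands:
    - [1,[0.03,-0.009,0],[0,0,-0.0028]]
    - [1,[0.06,-0.018,0],[0,0,-0.0056]]
    - [1,[0.09,-0.027,0],[0,0,-0.0083]]
    - [1,[0.12,-0.035,0],[0,0,-0.0111]]
    - [1,[0.15,-0.044,0],[0,0,-0.0139]]
    - [1,[0.18,-0.053,0],[0,0,-0.0167]]
    - [1,[0.21,-0.062,0],[0,0,-0.0194]]
    - [1,[0.235,-0.069,0],[0,0,-0.0222]]
    - [1,[0.255,-0.075,0],[0,0,-0.025]]
    - [1,[0.27,-0.08,0],[0,0,-0.0278]]
    - [1,[0.28,-0.082,0],[0,0,-0.0306]]
    - [1,[0.28,-0.082,0],[0,0,-0.0333]]

```text
clock: 21.33
tcp_pos: [0.5033, 0.2703, 0.2148]
ee_rot: [-0.0, 0.65, 0.76, -0.0]
ft_force: [-0.3, -0.8, -3.2]
finger_gap: 0.0096
grip_force: 30.0
```

```bash
cat > bp.py <<'E'
from plan import *
b=np.radians(9.1);ebx=np.array([np.cos(b),np.sin(b)]);B=np.array([.482,.2995])
for z in (.19,.12,.083):rows([[*(B+.06*ebx),z,99.1]])
E
python3 bp.py
```

```text
[[3.23, 4.36, 2.48], [-0.0, -0.0, -0.1]]
t 21.33 pos [0.5033 0.2703 0.2148] F [-0.28 -0.82 -3.24]
[[3.23, 4.36, 9.48], [-0.0, -0.0, -0.1]]
t 21.33 pos [0.5033 0.2703 0.2148] F [-0.28 -0.82 -3.24]
[[3.23, 4.36, 13.18], [-0.0, -0.0, -0.1]]
t 21.33 pos [0.5033 0.2703 0.2148] F [-0.28 -0.82 -3.24]
```

Scaled: 6 cm / 100 = 0.06, 5.5 cm / 100 = 0.055.

>>> send_rows:
  commands:
    - [1,[0.012,0.016,0],[0,0,0]]
    - [1,[0.024,0.032,0],[0,0,0]]
    - [1,[0.032,0.043,0],[0,0,0]]
    - [1,[0.032,0.043,0.015],[0,0,0]]
    - [1,[0.032,0.043,0.03],[0,0,0]]
    - [1,[0.032,0.043,0.045],[0,0,0]]
    - [1,[0.032,0.043,0.055],[0,0,0]]
    - [1,[0.032,0.043,0.06],[0,0,0]]
    - [1,[0.032,0.043,0.06],[0,0,0]]
    - [1,[0.032,0.043,0.06],[0,0,0]]

```text
clock: 22.17
tcp_pos: [0.5421, 0.3061, 0.1555]
ee_rot: [0.0, 0.651, 0.759, 0.0]
ft_force: [0.0, -0.9, -3.0]
finger_gap: 0.0098
grip_force: 30.0
```

```bash
python3 bp.py; python3 - <<'E'
from h import *
im,d=manip.capture("side");W=world("side",d)
cv2.imwrite("pics/s7.png",cv2.resize(im[180:350,160:360,::-1],(700,595),interpolation=cv2.INTER_CUBIC))
# frame top plane fit: points near bin, dark
m=(im.max(2)<70)&(abs(W[...,0]-.482)<.09)&(abs(W[...,1]-.30)<.09)&(W[...,2]>.09)&(W[...,2]<.16)
p=W[m];zt=np.percentile(p[:,2],[10,50,90]);q=p[abs(p[:,2]-zt[1])<.012]
A=np.c_[q[:,:2]-[.482,.2995],np.ones(len(q))];print(zt,len(q),np.linalg.lstsq(A,q[:,2],rcond=None)[0],q[:,:2].min(0),q[:,:2].max(0),cv2.minAreaRect(np.float32(q[:,:2]*1000)))
E
```

```text
[[0.3, -0.04, -3.45], [0.0, 0.0, -0.4]]
t 22.17 pos [0.5421 0.3061 0.1555] F [ 0.03 -0.88 -3.03]
[[0.3, -0.04, 3.55], [0.0, 0.0, -0.4]]
t 22.17 pos [0.5421 0.3061 0.1555] F [ 0.03 -0.88 -3.03]
[[0.3, -0.04, 7.25], [0.0, 0.0, -0.4]]
t 22.17 pos [0.5421 0.3061 0.1555] F [ 0.03 -0.88 -3.03]
[0.09654694 0.11386892 0.12519922] 755 [ 0.02231031 -0.01845278  0.11469108] [0.41179719 0.2270322 ] [0.54038149 0.3739686 ] ((482.6876220703125, 300.62261962890625), (127.8801498413086, 130.58863830566406), 8.630219459533691)
```

View pics/s7.png

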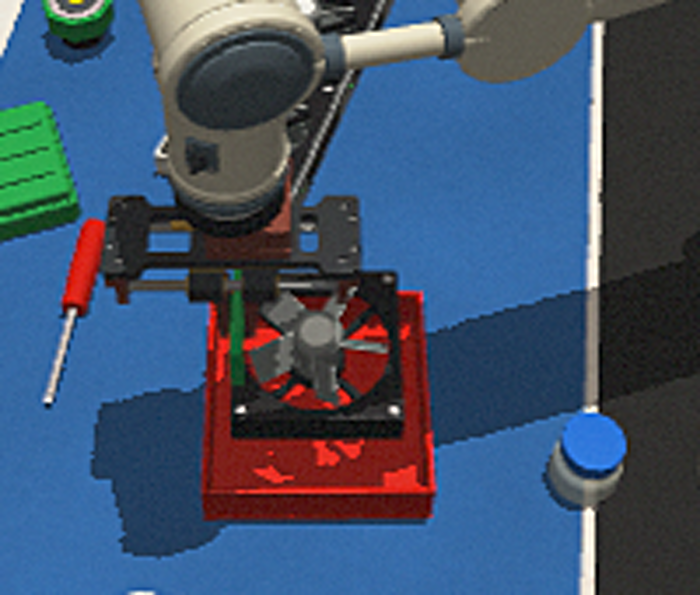

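Scaled: 7.5 cm / 100 = 0.075, 7.4 cm / 100 = 0.074.

>>> send_rows:
  commands:
    - [1,[0.002,0,0.012],[0,0,0]]
    - [1,[0.002,0,0.026],[0,0,0]]
    - [1,[0.002,0,0.04],[0,0,0]]
    - [1,[0.002,0,0.052],[0,0,0]]
    - [1,[0.002,0,0.062],[0,0,0]]
    - [1,[0.002,0,0.067],[0,0,0]]
    - [1,[0.002,0,0.07],[0,0,0]]
    - [1,[0.002,0,0.072],[0,0,0]]
    - [1,[0.002,0,0.074],[0,0,0]]
    - [1,[0.002,0,0.075],[0,0,0]]
    - [1,[0.002,0,0.075],[0,0,0]]

```text
clock: 23.13
tcp_pos: [0.5418, 0.3085, 0.0805]
ee_rot: [0.0, 0.651, 0.759, 0.0]
ft_force: [-0.1, -0.3, -3.5]
finger_gap: 0.0101
grip_force: 30.0
```

Scaled: 0.2 cm / 100 = 0.002, 0.1 cm / 100 = 0.001.

>>> send_rows:
  commands:
    - [1,[0,0,0.001],[0,0,0]]
    - [1,[0,0,0.002],[0,0,0]]
    - [1,[0,0,0.002],[0,0,0]]
    - [1,[0,0,0.002],[0,0,0]]

```text
clock: 23.47
tcp_pos: [0.5416, 0.3084, 0.0781]
ee_rot: [-0.0, 0.651, 0.759, 0.0]
ft_force: [-0.6, -0.3, -3.8]
finger_gap: 0.01
grip_force: 30.0
```

Scaled: 0.1 cm / 100 = 0.001.

>>> send_rows:
  commands:
    - [1,[0,0,0.001],[0,0,0]]
    - [1,[0,0,0.001],[0,0,0]]
    - [1,[0,0,0.001],[0,0,0]]

```text
clock: 23.72
tcp_pos: [0.5418, 0.3085, 0.0773]
ee_rot: [0.0, 0.651, 0.759, 0.0]
ft_force: [0.3, -0.5, -2.6]
finger_gap: 0.0097
grip_force: 30.0
```

Scaled: 0.1 cm / 100 = 0.001.

>>> send_rows:
  commands:
    - [1,[0,0,0.001],[0,0,0]]
    - [1,[0,0,0.001],[0,0,0]]
    - [1,[0,0,0.001],[0,0,0]]

```text
clock: 23.97
tcp_pos: [0.5419, 0.3085, 0.0771]
ee_rot: [0.0, 0.651, 0.759, 0.001]
ft_force: [-1.8, -1.1, 3.1]
finger_gap: 0.01
grip_force: 30.0
```

Scaled: 0.1 cm / 100 = 0.001, 0.05 cm / 100 = 0.0005.

>>> send_rows:
  commands:
    - [1,[0,0,0.0005],[0,0,0]]
    - [1,[0,0,0.001],[0,0,0]]
    - [1,[0,0,0.001],[0,0,0]]

```text
clock: 24.22
tcp_pos: [0.5419, 0.3085, 0.077]
ee_rot: [0.0, 0.651, 0.759, 0.001]
ft_force: [-3.2, -2.6, 7.5]
finger_gap: 0.0098
grip_force: 30.0
```

Scaled: -14 cm / 100 = -0.14, -12 cm / 100 = -0.12.

>>> send_rows:
  commands:
    - [0.6,[0,0,0],[0,0,0]]
    - [0.4,[0,0,0],[0,0,0]]
    - [0.2,[0,0,0],[0,0,0]]
    - [0,[0,0,0],[0,0,0]]
    - [-0.2,[0,0,0],[0,0,0]]
    - [-0.2,[0,0,0],[0,0,0]]
    - [-0.2,[0,0,-0.01],[0,0,0]]
    - [-0.2,[0,0,-0.03],[0,0,0]]
    - [-0.2,[0,0,-0.06],[0,0,0]]
    - [-0.2,[0,0,-0.09],[0,0,0]]
    - [-0.2,[0,0,-0.12],[0,0,0]]
    - [-0.2,[0,0,-0.14],[0,0,0]]

```text
clock: 25.22
tcp_pos: [0.5421, 0.3086, 0.2198]
ee_rot: [0.001, 0.651, 0.759, 0.002]
ft_force: [0.6, 1.4, -0.1]
finger_gap: 0.0527
grip_force: 0.0
```

Scaled: 12 cm / 100 = 0.12, -8 cm / 100 = -0.08.

>>> send_rows:
  commands:
    - [-0.2,[0,0.12,-0.08],[0,0,0]]
    - [-0.2,[0,0.12,-0.08],[0,0,0]]
    - [-0.2,[0,0.12,-0.08],[0,0,0]]
    - [-0.2,[0,0.12,-0.08],[0,0,0]]
    - [-0.2,[0,0.12,-0.08],[0,0,0]]
    - [-0.2,[0,0.12,-0.08],[0,0,0]]

```text
clock: 25.72
tcp_pos: [0.661, 0.3266, 0.2943]
ee_rot: [-0.0, 0.651, 0.759, -0.0]
ft_force: [-0.3, 0.3, -0.4]
finger_gap: 0.0529
grip_force: 0.0
```

```bash
python3 - 2>/dev/null <<'E' | cut -c1-110
from h import *
from ph import phases
S=[(c,)+manip.capture(c) for c in("top","side")]
phases(S)
_,im,d=S[1];W=world("side",d)
cv2.imwrite("pics/s8.png",cv2.resize(im[90:350,130:380,::-1],(577,600),interpolation=cv2.INTER_CUBIC))
m=(im.max(2)<70)&(abs(W[...,0]-.482)<.08)&(abs(W[...,1]-.30)<.08)&(W[...,2]>.025)&(W[...,2]<.048)
q=W[m];A=np.c_[q[:,:2]-[.482,.2995],np.ones(len(q))];print(len(q),np.linalg.lstsq(A,q[:,2],rcond=None)[0],cv2.minAreaRect(np.float32(q[:,:2]*1000)))
print(manip.get_state()["clock"])
E
```

```text
-1 top best 9.0 14.59 14.74 | bright []
-1 side best 45.0 14.88 14.97 | bright []
-1 combined 53.0
0 top best 68.0 9.83 14.58 | bright [(-85, 46, 51, 164), (-86, 49, 56, 188)]
0 side best 67.0 9.54 14.21 | bright [(-159, 46, 48, 151), (-163, 50, 51, 169), (8, 50, 32, 133), (60, 53, 49,
0 combined 67.0
1 top best 68.0 9.98 14.52 | bright [(56, 53, 53, 144), (53, 51, 49, 170), (59, 51, 48, 146), (56, 48, 53, 172
1 side best 67.0 9.15 14.51 | bright [(-89, 41, 48, 148), (-11, 41, 52, 138), (-162, 44, 50, 163), (-157, 47, 
1 combined 68.0
854 [ 0.01456371 -0.01439699  0.03672881] ((482.63873291015625, 301.6622009277344), (155.1056671142578, 155.42
25.8167
```

View pics/s8.png

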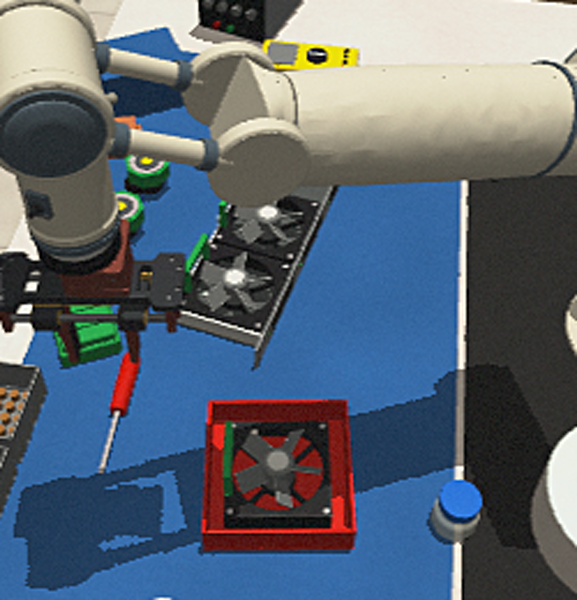

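The picture shows the fan flat and centred in the red tray (about 280, 465). The dots put the other two impellers over 60° from their start, with both fans still seated.

```bash
python3 -c "
from cell import manip;print(manip.close_job())"
```

```text
the job is handed in; nothing more can be done
None
```

The fan at the −y end of the tray binds (it resisted at about 3.5 N). I set it down flat and centred in the red reject tray. The other two turned freely by more than 60° and are still seated. The job is handed in, but the call gave back no verdict.

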